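# Pack the nail artist's kit tray, leave the open pots

### The arm

A 7-joint arm with a two-finger parallel gripper is mounted at the origin on the work surface. World frame = base frame: x ahead of the robot, y to its left, z up, the work surface at z = 0. Lengths are in mm, angles in degrees, forces in N, time in s.
With the tool pointing down it reaches from about 400 to 875 mm from the base axis. Payload 19.3 kg.
Tool frame: the origin (TCP) lies between the finger pads; the fingertips stand 22 mm ahead of it and the grasp point (between the pads) lies 3 mm ahead of it; z points along the fingers, y is the line along which they close (so a half turn about z gives the same grasp; the last joint's range is limited). The gripper opens to 85 mm and grips with 20 to 120 N. Pads are 22 mm wide; open, the fingers measure 114 mm over their backs; the gripper's body (76 mm by 85 mm) begins 54 mm behind the grasp point. The pads swing forward as they close: fully open they stand 13 mm farther back than shut.
Start: joints at [61.467, 29.874, -2.08, 91.645, 1.215, 58.505, -6.463], TCP at [259.266, -568.679, 253.291] pointing down, gripper open.
Joint ranges: [-166.77, 166.77], [-17.47, 122.26], [-85.68, 81.53], [9.62, 139.38], [-72.42, 252.41], [9.2, 110.78], [-144.41, 144.41]. Speed limits (degrees/s): [108.29, 108.29, 136.94, 136.94, 172.46, 172.46, 172.46].

### API

Orientations are given as a 3x3 rotation matrix whose columns are the frame's x, y, z axes.
In Python, from bench import arm, read_camera, close_job, find_in, cut_out, landmark_of gives the robot as it stands.
- The arm moves only by the tool send_rows, never from a script. Its argument "plan" is a list of rows, each a list of 3 entries, a list of its own where there are three numbers: the shift along the tool's x, y, z in units of 40 mm (1.0 is 40 mm), then the turn about the tool's z in units of 5 degrees (1.0 is 5 degrees), then the opening, from -1 (shut) to 1 (fully open). A call has 1 to 20 rows; each row shifts and turns the commanded pose from where the row before left it, along the tool's axes as they then stand; what a row does not reach is not made up. A row lasts 1/10 s, in which the tool goes at most 50 mm and 8.59 degrees, less where a joint would pass 70% of its speed; a pose out of reach is approached as far as the arm can. A call is refused whole if a number of a shift passes 1 or a number of a turn 1, either way. A call with a gripper value outside its range is refused whole. The fingers move at their own pace and stop on an object; the grip force is fixed at half the most. Time passes only in rows, so rows that do not move let the fingers close. It gives the time, the measured TCP pose, the force, the opening and the grip force at its end, in the units of the state.
- arm.get_state(): the state, without advancing time (a new reading comes with each control period).
- read_camera(name): name is "scene" or "top"; returns a dict with "frame" (384x512x3 uint8, red, green, blue), "camera_matrix" (3x3 intrinsics, pixels), "rvec" (rotation vector, rad) and "tvec" (3), from world to camera coordinates, as OpenCV has them. Camera axes: x right, y down, z forward; pixel columns grow to the right and rows downward; lengths in mm; the calibration is good to about 2 mm. A picture is of the moment at which its call begins. There is no depth.
- close_job(): hands the job in; it is judged then, once.
Trained networks look in the newest picture that a camera, given by its name, has taken for a name from the list of things; names that differ only in an ending like _2 or _b are one class to them, and where a whole thing is asked for, a point or a joint stands for the part that bears it (a point fixed in the world has none). Each returns a list of dicts, best first, with "conf" (0 to 1); they miss things now and then, are a little off and sometimes report something else, mostly with a low value. They report only what shows in the picture. A call takes as long as a camera call. They do not tell look-alikes from the thing itself.
- find_in(camera, thing): "point" ([x, y, z] in mm, in world coordinates, good to about 4 mm: the middle of the surface that is visible of it).
- cut_out(camera, thing): "region" (384x512 bool, what is visible of it).
- landmark_of(camera, thing): "point" ([x, y, z] in mm, in world coordinates, good to about 4 mm: a listed point, or the origin of a listed thing).
The state is a dict: "time": time; "joint_pos": joint angles; "qd": joint speeds; "effort": joint torques, N m; "tool_pos": TCP position; "orientation": TCP orientation; "contact_force": force on the tool from outside, world axes, zero at the start; "torque": the same for the moment, N m; "width": finger opening in mm; "grasp_force": force on a finger pad.
Only numpy, scipy, OpenCV 4.12 (cv2) and the standard library are available. Lean on these libraries where they do the work, as an engineer would, in place of code of your own. Each camera call takes 0.05 s, during which the arm holds its last target. There are 200 camera calls.

### The job

Pack the kit tray for the next client: set the closed tin, the closed jar, the capped polish bottle and the buffer block down into the tray, each in the well made to its size, the containers upright and the block flat along its long well. Leave the open tin, the open jar, the uncapped bottle and the stand of finished nails standing where they are, as they are still in use. Set things down, do not drop them.

Things in the scene. Friction and masses are not known exactly. Their poses are not given: they have to be found in the camera images.
- kit_tray: Low rose plastic tray, fixed, 142 (x) x 212 (y) x 13 mm high; origin at the centre of its underside, z up. Five rectangular wells, floors 3 mm and wall tops 13 mm above the table, walls 4 mm or more. Yaw 0: three square wells on the side away from the robot, large (+y) to small (-y). Well centres below are (x, y) in this frame, mm. The fifth well, (-42, -61.5), is taken by a nail clipper.
- closed_tin: Round aluminium tin with its screw lid on (flat top, ribbed edge), 56 mm across, 32 mm high, about 60 g. Belongs in the largest square well, 80 x 80 mm, centre (27, 62). Like all loose things here it starts standing on a grey mat 2 mm thick. Origin at the centre of its underside, z up.
- closed_jar: Small round white plastic jar with its screw lid on (flat closed top), 40 mm across, 38 mm high, about 50 g. Belongs in the middle square well, 64 x 64 mm, centre (35, -14). Origin at the centre of its underside, z up.
- closed_bottle: Nail polish bottle with its tall black cap on: dark round body 28 mm across and 32 mm high, above it the black cap 18 mm across up to 74 mm; about 50 g. Belongs in the smallest square well, 52 x 52 mm, centre (41, -76). Origin at the centre of its underside, z up.
- buffer: Buffer block for filing nails, a bar 95 (x) x 25 x 25 mm with grey abrasive faces, lying flat at any yaw, about 25 g. Belongs in the long well, 50 (tray x) x 119 (tray y) mm, centre (-42, 42.5), its x along the tray's y (either way round, any face up). Origin at the CENTRE of the block, 12.5 mm above its underside.
- open_tin: Look-alike, stays: the same aluminium tin without its lid, open top with small stones seen inside, 56 mm across, 26 mm high. Origin at the centre of its underside.
- open_jar: Look-alike, stays: the same white jar without its lid, open top, 40 mm across, 30 mm high. Origin at the centre of its underside.
- open_bottle: Look-alike, stays: the same dark polish bottle without its cap, body 28 mm across, bare open neck 13 mm across, 44 mm high in all. Origin at the centre of its underside.
- nail_stand: Stays: display stand of finished nails, a pale acrylic bar 95 (x) x 26 x 8 mm with four white posts in a row, 41 mm high in all. Origin at the centre of its underside.
There are look-alikes about, which are no part of the job. What is shaped like the closed_bottle but red is not meant.

How it is judged:
By the outcome, as a careful person would: the job done as asked, in the order asked, and still so for the second after the job is handed in, with the robot touching nothing.
It also fails if it takes over 106 s, if anything falls off the work surface, if the arm or the gripper's body presses on something with over 40 N, if the wrist force passes 120 N, or if a joint passes its speed limit or range.

## Working session

There is one attempt and no reset: what is moved stays moved. The work goes in short steps, Python scripts to look and compute and a tool call to move; the robot and the scene stay as the last step left them, time stands still between calls to the robot, and variables do not carry over. Pictures are saved under pics/ and viewed, at most 14 in all, crops included, and the job is handed in when it is done.

Besides the shell and the picture viewer there is one more tool, called as a command line: name --argument value ..., lists and objects as JSON in quotes. send_rows: Moves the arm, as the interface text tells. Its arguments: {"type":"object","properties":{"plan":{"type":"array","items":{"type":"array"}}},"required":["plan"]}

```bash
ls; mkdir -p pics
python3 - <<'E'
from bench import *
import cv2,numpy as np
s=arm.get_state();print(s['time'],s['tool_pos'],np.round(s['orientation'],3).tolist(),s['width'])
for n in ['scene','top']:
    c=read_camera(n);cv2.imwrite(f'pics/{n}0.png',cv2.resize(c['frame'][:,:,::-1],(800,600),interpolation=cv2.INTER_CUBIC))
    print(n,np.round(c['camera_matrix'],1).tolist(),np.round(c['rvec'],4),np.round(c['tvec'],1))
    for t in ['kit_tray','closed_tin','closed_jar','closed_bottle','buffer','open_tin','open_jar','open_bottle','nail_stand']:
        print(t,[(np.round(d['point']).tolist(),round(d['conf'],2)) for d in landmark_of(n,t)[:4]])
E
```

```text
pics
0.0 [ 259.13562707 -568.38992305  252.71549998] [[0.91, 0.415, -0.001], [0.415, -0.91, 0.001], [-0.0, -0.001, -1.0]] 85.44266902676985
scene [[374.4, 0.0, 254.9], [0.0, 374.4, 189.1], [0.0, 0.0, 1.0]] [ 1.4437  2.1159 -0.8387] [ 179.1 -327.  1312.9]
kit_tray []
closed_tin [([445.0, 180.0, 1.0], 0.62)]
closed_jar [([459.0, 270.0, 6.0], 0.66), ([616.0, 145.0, 14.0], 0.48)]
closed_bottle [([545.0, 68.0, 8.0], 0.78), ([497.0, -34.0, 2.0], 0.7), ([580.0, -29.0, -1.0], 0.63)]
buffer [([613.0, 144.0, 14.0], 0.8)]
open_tin [([541.0, 373.0, 4.0], 0.64)]
open_jar [([453.0, 371.0, -1.0], 0.83), ([612.0, 145.0, 12.0], 0.47)]
open_bottle [([446.0, 77.0, 0.0], 0.44), ([459.0, 273.0, 5.0], 0.41), ([544.0, 374.0, 2.0], 0.18)]
nail_stand [([627.0, 290.0, -2.0], 0.97)]
top [[473.2, 0.0, 251.3], [0.0, 473.2, 195.5], [0.0, 0.0, 1.0]] [ 2.2202 -2.1686  0.0754] [   6.5  540.2 1237.1]
kit_tray [([520.0, -231.0, -4.0], 0.57)]
closed_tin [([441.0, 175.0, 2.0], 0.93), ([615.0, 144.0, 12.0], 0.54)]
closed_jar [([456.0, 270.0, 2.0], 0.58)]
closed_bottle [([579.0, -25.0, -1.0], 0.55), ([500.0, -32.0, 2.0], 0.55), ([544.0, 69.0, -3.0], 0.54), ([538.0, 138.0, 0.0], 0.48)]
buffer [([616.0, 144.0, 12.0], 0.72)]
open_tin [([541.0, 375.0, -1.0], 0.94)]
open_jar [([452.0, 369.0, 1.0], 0.51)]
open_bottle [([448.0, 76.0, 1.0], 0.58)]
nail_stand [([624.0, 285.0, 0.0], 0.91)]
```

View pics/scene0.png

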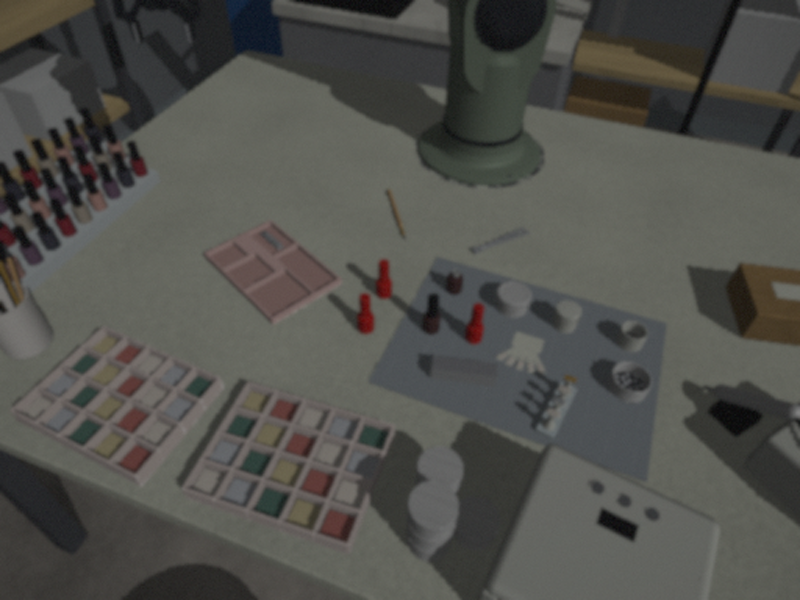

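View pics/top0.png

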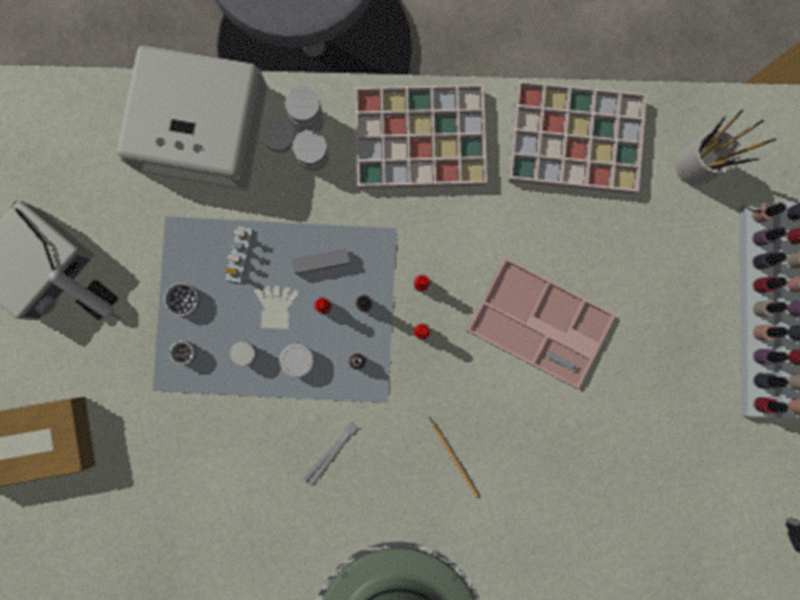

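The scene image shows the arm parked clear of everything. In the top image (800x600) I see:
- The closed tin at (296,360), the closed jar at (243,353), the black-capped bottle at (364,303) and the buffer at (322,262).
- Red bottles at (322,306), (422,283) and (422,331).
- The tray with corners at about (507,262), (617,317), (582,387) and (470,328), and the clipper at the bottom right.

Next I'll refine the poses from the masks in both cameras.

```bash
cat > h.py <<'E'
from bench import *
import cv2,numpy as np
from scipy.optimize import least_squares
def proj(c,P): return cv2.projectPoints(np.float64(P).reshape(-1,1,3),c['rvec'],c['tvec'],c['camera_matrix'],None)[0][:,0]
a=np.linspace(0,2*np.pi,48,endpoint=False)
def cyl(*rz): return np.vstack([np.c_[r*np.cos(a),r*np.sin(a),0*a+z] for r,z in rz])
def box(x,y,z0,z1): return np.array([[sx*x/2,sy*y/2,z] for sx in(-1,1) for sy in(-1,1) for z in(z0,z1)])
S={'closed_tin':cyl((28,0),(28,32)),'closed_jar':cyl((20,0),(20,38)),'closed_bottle':cyl((14,0),(14,32),(9,32),(9,74)),
'buffer':box(95,25,-12.5,12.5),'kit_tray':box(142,212,0,13)}
def hullmask(c,P):
    m=np.zeros((1536,2048),np.uint8); h=cv2.convexHull(((proj(c,P)+.5)*4).astype(np.int32)); cv2.fillPoly(m,[h],1); return m
def near(cam,c,name,p0):
    b=None
    for n in ([name] if name not in('closed_jar','closed_tin') else [name,name.replace('closed','open')]):
      for d in cut_out(cam,n):
        m=d['region'].astype(np.uint8)
        if m.sum()<20: continue
        cen=np.array([np.nonzero(m)[1].mean(),np.nonzero(m)[0].mean()])
        e=np.linalg.norm(cen-proj(c,[p0])[0])
        if e<15 and (b is None or e<b[0]): b=(e,m,cen)
    return b
E
cat > m.py <<'E'
from h import *
G={'closed_tin':(443,177,2),'closed_jar':(457,270,2),'closed_bottle':(544,69,2),'buffer':(614,144,14.5),'kit_tray':(520,-231,0)}
C={n:read_camera(n) for n in('top','scene')}
for n,g in G.items():
    for cam,c in C.items():
        b=near(cam,c,n,np.array(g)+[0,0,12])
        if b is None: print(n,cam,'none');continue
        m=b[1]; M=cv2.resize(m,(2048,1536),interpolation=cv2.INTER_NEAREST)
        if n in('buffer','kit_tray'):
            best=None
            def iou(v):
                t=np.radians(v[2]);R=np.array([[np.cos(t),-np.sin(t),0],[np.sin(t),np.cos(t),0],[0,0,1]])
                H=hullmask(c,S[n]@R.T+[v[0],v[1],g[2]]); return -(H&M).sum()/(H|M).sum()
            from scipy.optimize import minimize
            for y0 in range(-90,90,15):
                r=minimize(iou,[g[0],g[1],y0],method='Nelder-Mead',options=dict(initial_simplex=np.array([[g[0],g[1],y0],[g[0]+8,g[1],y0],[g[0],g[1]+8,y0],[g[0],g[1],y0+8]]),maxiter=80))
                if best is None or r.fun<best.fun: best=r
            print(n,cam,np.round(best.x,1),round(-best.fun,3))
        else:
            def f(v):
                H=hullmask(c,S[n]+[v[0],v[1],g[2]]);ys,xs=np.nonzero(H);ym,xm=np.nonzero(M)
                return [xs.mean()-xm.mean(),ys.mean()-ym.mean()]
            r=least_squares(f,g[:2],diff_step=.02)
            H=hullmask(c,S[n]+[*r.x,g[2]])
            print(n,cam,np.round(r.x,1),'iou',round((H&M).sum()/(H|M).sum(),3))
E
python3 m.py
```

```text
closed_tin top [444.6 178.4] iou 0.82
closed_tin scene [447.5 179.8] iou 0.857
closed_jar top [454.3 268.1] iou 0.84
closed_jar scene [456.6 267.4] iou 0.895
closed_bottle top none
closed_bottle scene [548.2  69.5] iou 0.731
buffer top [ 675.3  173.3 -148.7] -0.0
buffer scene [ 714.4  161.8 -168.2] -0.0
kit_tray top [ 500.2  -33.9 -282.4] -0.0
kit_tray scene [ 743.2 -255.5 -290.8] -0.0m.py:13: RuntimeWarning: overflow encountered in scalar negative
  H=hullmask(c,S[n]@R.T+[v[0],v[1],g[2]]); return -(H&M).sum()/(H|M).sum()
```

```bash
sed -i 's/return -(H&M).sum()/return -float((H\&M).sum())/' m.py; sed -i "s/^    for n in (\[name\].*/    for n in {'closed_jar':[name,'open_jar'],'closed_tin':[name,'open_tin'],'closed_bottle':[name,'open_bottle']}.get(name,[name]):/" h.py; python3 m.py
```

```text
closed_tin top [445.2 179.2] iou 0.936
closed_tin scene [446.1 178.5] iou 0.943
closed_jar top [454.9 268.1] iou 0.92
closed_jar scene [455.8 266.5] iou 0.859
closed_bottle top none
closed_bottle scene [548.6  70.7] iou 0.647
buffer top [613.7 143.2 102.8] 0.873
buffer scene none
kit_tray top [ 518.5 -234.4  -26.1] 0.975
kit_tray scene [ 520.4 -232.7  -26.9] 0.98
```

Create d.py:
```python
import sys,numpy as np
from bench import arm
s=arm.get_state();R=np.array(s['orientation']);p=np.array(s['tool_pos'])
yaw=np.degrees(np.arctan2(R[1,0],R[0,0]))
t=np.array([float(v) for v in sys.argv[1:4]]);y=float(sys.argv[4]) if len(sys.argv)>4 else yaw
print('t',round(s['time'],2),'pos',p.round(1),'yaw',yaw.round(2),'w',round(s['width'],1),'g',round(s['grasp_force'],1),'tilt',R[:,2].round(3),'F',np.round(s['contact_force'],1))
print('turn units',round((yaw-y)/5,3))
print('shift units now',(R.T@(t-p)/40).round(3))
c,n=np.cos(np.radians(y)),np.sin(np.radians(y));print('shift units after turn',(np.array([[c,n,0],[n,-c,0],[0,0,-1]])@(t-p)/40).round(3))
```

```text
(no output)
```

send_rows --plan '[[[0,0,0],-0.975,1],[[0,0,0],-0.975,1],[[0,0,0],-0.975,1],[[0,0,0],-0.975,1],[[0,0,0],-0.975,1],[[0,0,0],-0.975,1],[[0,0,0],-0.975,1],[[0,0,0],-0.975,1],[[0.5,0,0.1],0,1],[[1,0,0.1],0,1],[[1,0,0.1],0,1],[[1,0,0.1],0,1],[[1,0,0.1],0,1],[[1,0,0.1],0,1],[[1,0,0.1],0,1],[[1,0,0.1],0,1],[[1,0,0.1],0,1],[[1,0,0.1],0,1],[[1,0,0.1],0,1],[[0.5,0,0.1],0,1]]'

```text
time: 4.7
tool_pos: [456.9, -171.8, 205.4]
orientation: [[0.443, 0.896, 0.001], [0.896, -0.443, 0.001], [0.001, 0.001, -1.0]]
contact_force: [-0.5, -0.6, 0.9]
width: 85.4
grasp_force: 0.0
```

```bash
python3 d.py 445.6 178.8 120 63.5
```

```text
t 4.7 pos [ 456.9 -171.8  205.4] yaw 63.68 w 85.4 g 0.0 tilt [ 0.001  0.001 -1.   ] F [-0.5 -0.6  0.9]
turn units 0.036
shift units now [ 7.728 -4.14   2.14 ]
shift units after turn [ 7.717 -4.164  2.135]
```

send_rows --plan '[[[0.4,-0.2,0.1],0,1],[[0.8,-0.43,0.2],0,1],[[0.8,-0.43,0.2],0,1],[[0.8,-0.43,0.2],0,1],[[0.8,-0.43,0.2],0,1],[[0.8,-0.43,0.2],0,1],[[0.8,-0.43,0.2],0,1],[[0.8,-0.43,0.2],0,1],[[0.8,-0.43,0.2],0,1],[[0.6,-0.33,0.2],0,1],[[0.33,-0.2,0.2],0,1],[[0,0,0],0,1],[[0,0,0],0,1]]'

```text
time: 6.0
tool_pos: [444.1, 175.9, 121.3]
orientation: [[0.446, 0.895, -0.0], [0.895, -0.446, -0.0], [-0.0, -0.0, -1.0]]
contact_force: [-0.4, 0.2, -0.1]
width: 85.3
grasp_force: 0.0
```

```bash
python3 d.py 445.6 178.8 38
```

```text
t 6.0 pos [444.1 175.9 121.3] yaw 63.53 w 85.3 g 0.0 tilt [-0. -0. -1.] F [-0.4  0.2 -0.1]
turn units 0.0
shift units now [0.083 0.    2.084]
shift units after turn [0.082 0.    2.084]
```

send_rows --plan '[[[0.08,0,0.4],0,1],[[0,0,0.5],0,1],[[0,0,0.5],0,1],[[0,0,0.4],0,1],[[0,0,0.2],0,1],[[0,0,0.08],0,1],[[0,0,0],0,1],[[0,0,0],0,-0.3],[[0,0,0],0,-1],[[0,0,0],0,-1],[[0,0,0],0,-1],[[0,0,0],0,-1],[[0,0,0],0,-1],[[0,0,0],0,-1]]'

```text
time: 7.4
tool_pos: [446.0, 179.2, 39.0]
orientation: [[0.446, 0.895, 0.001], [0.895, -0.446, 0.0], [0.001, 0.001, -1.0]]
contact_force: [-1.3, -2.3, 14.0]
width: 53.9
grasp_force: 60.1
```

send_rows --plan '[[[0,0,-0.2],0,-1],[[0,0,-0.5],0,-1],[[0,0,-0.8],0,-1],[[0,0,-0.8],0,-1],[[0,0,-0.5],0,-1],[[0,0,-0.2],0,-1],[[0,0,0],0,-1]]'

```text
time: 8.1
tool_pos: [446.0, 179.1, 159.0]
orientation: [[0.446, 0.895, 0.002], [0.895, -0.446, 0.001], [0.001, 0.001, -1.0]]
contact_force: [-0.5, 0.1, -0.9]
width: 53.6
grasp_force: 63.2
```

```bash
python3 d.py 571.3 -190.1 80 63.5
python3 - <<'E'
from h import *
c=read_camera('scene');cv2.imwrite('pics/grip1.png',cv2.resize(c['frame'][120:320,240:460,::-1],(660,600),interpolation=cv2.INTER_CUBIC))
E
```

```text
t 8.1 pos [446.  179.1 159. ] yaw 63.49 w 53.6 g 63.2 tilt [ 0.002  0.001 -1.   ] F [-0.5  0.1 -0.9]
turn units -0.003
shift units now [-6.864  6.921  1.974]
shift units after turn [-6.863  6.922  1.974]
```

View pics/grip1.png

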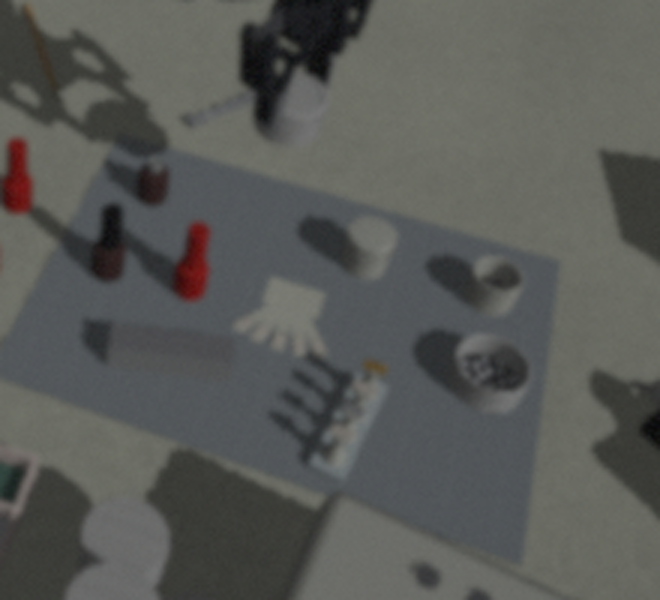

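The image shows the tin lifted level between the fingers at (290,110) in the crop, with the other objects undisturbed. I'll check where the fingertips sit by projecting them into the picture.

Run:
```python
from h import *
c=read_camera('scene')
im=cv2.resize(c['frame'][145:185,310:360,::-1],(800,640),interpolation=cv2.INTER_CUBIC)[:600]
im=cv2.convertScaleAbs(im,alpha=1.8,beta=20)
T=np.array([446,179.1,159]);x=np.array([.446,.895,0]);y=np.array([.895,-.446,0])
def D(P,col):
    q=((proj(c,P)+.5-[310,145])*16).astype(int)
    cv2.polylines(im,[q],True,col,1)
for dz,col in((22,(0,255,0)),(31,(0,0,255))):
    for s in(1,-1): D([T+s*r*y+l*x-[0,0,dz] for r,l in((28,11),(42,11),(42,-11),(28,-11))],col)
D(cyl((28,0))+[446,179.1,122],(255,0,0));D(cyl((28,0))+[446,179.1,154],(255,0,0))
cv2.imwrite('pics/grip2.png',im)
```

```text
(no output)
```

View pics/grip2.png

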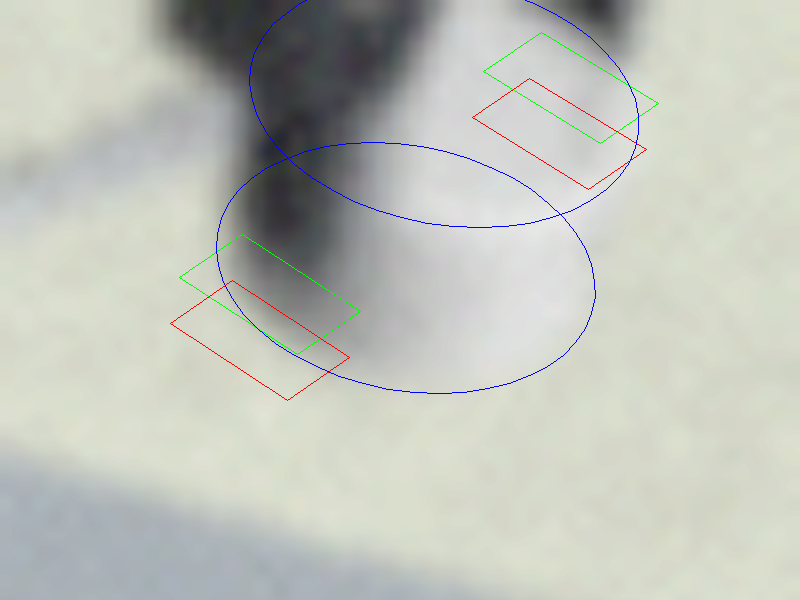

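The dark fingertip ends at or above the green (22 mm) outline at about (290,260), so the tips clear the wall tops when the tin is seated. I'll carry the tin over at this height.

send_rows --plan '[[[-0.31,0.31,0],0,-1],[[-0.62,0.63,0],0,-1],[[-0.62,0.63,0],0,-1],[[-0.62,0.63,0],0,-1],[[-0.62,0.63,0],0,-1],[[-0.62,0.63,0],0,-1],[[-0.62,0.63,0],0,-1],[[-0.62,0.63,0],0,-1],[[-0.62,0.63,0],0,-1],[[-0.62,0.63,0.3],0,-1],[[-0.62,0.63,0.5],0,-1],[[-0.35,0.31,0.5],0,-1],[[0,0,0.5],0,-1],[[0,0,0.17],0,-1],[[0,0,0],0,-1],[[0,0,0],0,-1]]'

```text
time: 9.8
tool_pos: [571.1, -189.3, 79.6]
orientation: [[0.445, 0.895, 0.0], [0.895, -0.445, 0.0], [0.0, -0.0, -1.0]]
contact_force: [-0.2, -0.3, -0.4]
width: 53.5
grasp_force: 63.2
```

```bash
python3 d.py 571.3 -190.1 40 63.5
```

```text
t 9.8 pos [ 571.1 -189.3   79.6] yaw 63.56 w 53.5 g 63.2 tilt [ 0.  0. -1.] F [-0.2 -0.3 -0.4]
turn units 0.013
shift units now [-0.016  0.013  0.989]
shift units after turn [-0.016  0.013  0.989]
```

send_rows --plan '[[[-0.016,0.013,0.3],0,-1],[[0,0,0.35],0,-1],[[0,0,0.2],0,-1],[[0,0,0.08],0,-1],[[0,0,0.04],0,-1],[[0,0,0.02],0,-1],[[0,0,0],0,-1],[[0,0,0],0,-1]]'

```text
time: 10.6
tool_pos: [571.1, -190.7, 40.2]
orientation: [[0.446, 0.895, 0.0], [0.895, -0.446, -0.0], [-0.0, 0.0, -1.0]]
contact_force: [-3.7, 0.6, 5.5]
width: 53.9
grasp_force: 63.7
```

send_rows --plan '[[[0,0,0],0,0.4],[[0,0,0],0,0.5],[[0,0,0],0,0.6],[[0,0,0],0,0.6],[[0,0,-0.1],0,0.6],[[0,0,-0.4],0,0.6],[[0,0,-0.8],0,0.8],[[0,0,-1],0,1],[[0,0,-0.7],0,1],[[0,0,0],0,1]]'

```text
time: 11.6
tool_pos: [572.9, -191.2, 164.9]
orientation: [[0.446, 0.895, 0.006], [0.895, -0.446, -0.002], [0.001, 0.007, -1.0]]
contact_force: [0.3, -0.1, 0.0]
width: 85.6
grasp_force: 0.0
```

```bash
python3 d.py 455.4 267.3 130 63.5
```

```text
t 11.6 pos [ 572.9 -191.2  164.9] yaw 63.49 w 85.6 g 0.0 tilt [ 0.006 -0.002 -1.   ] F [ 0.3 -0.1  0. ]
turn units -0.001
shift units now [ 8.946 -7.751  0.831]
shift units after turn [ 8.948 -7.744  0.871]
```

send_rows --plan '[[[0.32,-0.28,0],0,1],[[0.64,-0.553,0],0,1],[[0.64,-0.553,0],0,1],[[0.64,-0.553,0],0,1],[[0.64,-0.553,0],0,1],[[0.64,-0.553,0],0,1],[[0.64,-0.553,0],0,1],[[0.64,-0.553,0],0,1],[[0.64,-0.553,0],0,1],[[0.64,-0.553,0],0,1],[[0.64,-0.553,0],0,1],[[0.64,-0.553,0.1],0,1],[[0.64,-0.553,0.2],0,1],[[0.64,-0.553,0.3],0,1],[[0.32,-0.28,0.2],0,1],[[0,0,0.03],0,1],[[0,0,0],0,1]]'

```text
time: 13.3
tool_pos: [452.7, 268.2, 126.2]
orientation: [[0.445, 0.895, -0.001], [0.895, -0.445, -0.001], [-0.001, -0.001, -1.0]]
contact_force: [-0.6, -0.7, -0.1]
width: 85.4
grasp_force: 0.0
```

```bash
python3 d.py 455.4 267.3 40 63.5
```

```text
t 13.3 pos [452.7 268.2 126.2] yaw 63.57 w 85.4 g 0.0 tilt [-0.001 -0.001 -1.   ] F [-0.6 -0.7 -0.1]
turn units 0.014
shift units now [0.013 0.071 2.154]
shift units after turn [0.01  0.069 2.154]
```

send_rows --plan '[[[0.01,0.07,0.3],0,1],[[0,0,0.6],0,1],[[0,0,0.6],0,1],[[0,0,0.4],0,1],[[0,0,0.2],0,1],[[0,0,0.05],0,1],[[0,0,0],0,1],[[0,0,0],0,-0.3],[[0,0,0],0,-1],[[0,0,0],0,-1],[[0,0,0],0,-1],[[0,0,0],0,-1],[[0,0,0],0,-1],[[0,0,0],0,-1],[[0,0,0],0,-1]]'

```text
time: 14.8
tool_pos: [456.5, 267.5, 41.3]
orientation: [[0.446, 0.895, 0.001], [0.895, -0.446, 0.0], [0.001, 0.001, -1.0]]
contact_force: [-1.9, -1.9, 13.6]
width: 38.7
grasp_force: 58.7
```

send_rows --plan '[[[0,0,-0.2],0,-1],[[0,0,-0.5],0,-1],[[0,0,-0.8],0,-1],[[0,0,-0.8],0,-1],[[0,0,-0.6],0,-1],[[0,0,-0.3],0,-1],[[0,0,0],0,-1]]'

```text
time: 15.5
tool_pos: [456.8, 267.6, 169.8]
orientation: [[0.446, 0.895, 0.002], [0.895, -0.446, 0.001], [0.002, 0.001, -1.0]]
contact_force: [-0.2, -0.2, -1.2]
width: 38.0
grasp_force: 60.2
```

```bash
python3 d.py 544.6 -261.6 80 63.5
```

```text
t 15.5 pos [456.8 267.6 169.8] yaw 63.49 w 38.0 g 60.2 tilt [ 0.002  0.001 -1.   ] F [-0.2 -0.2 -1.2]
turn units -0.002
shift units now [-10.865   7.865   2.235]
shift units after turn [-10.861   7.867   2.246]
```

send_rows --plan '[[[-0.34,0.24,0],0,-1],[[-0.68,0.492,0],0,-1],[[-0.68,0.492,0],0,-1],[[-0.68,0.492,0],0,-1],[[-0.68,0.492,0],0,-1],[[-0.68,0.492,0],0,-1],[[-0.68,0.492,0],0,-1],[[-0.68,0.492,0],0,-1],[[-0.68,0.492,0],0,-1],[[-0.68,0.492,0],0,-1],[[-0.68,0.492,0],0,-1],[[-0.68,0.492,0],0,-1],[[-0.68,0.492,0],0,-1],[[-0.68,0.492,0],0,-1],[[-0.68,0.492,0],0,-1],[[-0.68,0.492,0],0,-1],[[-0.34,0.24,0.3],0,-1],[[0,0,0.7],0,-1],[[0,0,0.8],0,-1],[[0,0,0.4],0,-1]]'

```text
time: 17.5
tool_pos: [541.5, -261.6, 76.6]
orientation: [[0.446, 0.895, -0.004], [0.895, -0.446, 0.002], [-0.0, -0.005, -1.0]]
contact_force: [0.3, 0.0, 1.0]
width: 38.1
grasp_force: 60.3
```

send_rows --plan '[[[0,0,0],0,-1],[[0,0,0],0,-1]]'

```text
time: 17.7
tool_pos: [543.6, -262.1, 80.7]
orientation: [[0.446, 0.895, -0.0], [0.895, -0.446, 0.0], [0.0, -0.0, -1.0]]
contact_force: [0.7, -0.1, -0.2]
width: 38.1
grasp_force: 60.3
```

```bash
python3 d.py 544.6 -261.6 42.3 63.5
```

```text
t 17.7 pos [ 543.6 -262.1   80.7] yaw 63.53 w 38.1 g 60.3 tilt [-0.  0. -1.] F [ 0.7 -0.1 -0.2]
turn units 0.006
shift units now [0.024 0.017 0.96 ]
shift units after turn [0.024 0.017 0.96 ]
```

send_rows --plan '[[[0.02,0.015,0.3],0,-1],[[0,0,0.35],0,-1],[[0,0,0.2],0,-1],[[0,0,0.08],0,-1],[[0,0,0.03],0,-1],[[0,0,0],0,-1],[[0,0,0],0,-1]]'

```text
time: 18.4
tool_pos: [544.3, -261.8, 42.3]
orientation: [[0.446, 0.895, -0.0], [0.895, -0.446, -0.0], [-0.0, -0.0, -1.0]]
contact_force: [-4.3, 1.4, 6.3]
width: 38.1
grasp_force: 61.2
```

send_rows --plan '[[[0,0,0],0,0],[[0,0,0],0,0.1],[[0,0,0],0,0.25],[[0,0,0],0,0.25],[[0,0,-0.1],0,0.25],[[0,0,-0.4],0,0.25],[[0,0,-0.8],0,0.4],[[0,0,-1],0,0.4],[[0,0,-0.9],0,0.4],[[0,0,-0.3],0,0.4],[[0,0,0],0,0.4]]'

```text
time: 19.5
tool_pos: [545.2, -262.3, 185.0]
orientation: [[0.446, 0.895, 0.004], [0.895, -0.446, -0.002], [0.0, 0.004, -1.0]]
contact_force: [-0.5, -0.0, -1.0]
width: 59.9
grasp_force: 0.0
```

```bash
python3 d.py 547 69.8 140 63.5
python3 - <<'E'
from h import *
for n in('top','scene'):
    c=read_camera(n);f=c['frame'];im=f[130:270,200:410] if n=='top' else f[120:260,110:320]
    cv2.imwrite(f'pics/mid_{n}.png',cv2.resize(im[:,:,::-1],(780,520),interpolation=cv2.INTER_CUBIC))
    print(n,[np.round(d['point']).tolist() for d in landmark_of(n,'closed_bottle')])
    print(n,[np.round(d['point']).tolist() for d in find_in(n,'closed_bottle')])
E
```

```text
t 19.5 pos [ 545.2 -262.3  185. ] yaw 63.5 w 59.9 g 0.0 tilt [ 0.004 -0.002 -1.   ] F [-0.5 -0.  -1. ]
turn units -0.001
shift units now [ 7.45  -3.67   1.111]
shift units after turn [ 7.451 -3.665  1.125]
top [[537.0, 141.0, -2.0], [543.0, 68.0, -5.0], [498.0, -26.0, 3.0], [582.0, -26.0, -1.0]]
top [[500.0, -26.0, 36.0], [534.0, 134.0, 36.0]]
scene [[496.0, -30.0, 5.0], [540.0, 138.0, 4.0], [542.0, 70.0, 6.0], [582.0, -29.0, 1.0]]
scene [[549.0, 141.0, 38.0], [508.0, -27.0, 36.0], [587.0, -27.0, 34.0], [554.0, 70.0, 40.0]]
```

View pics/mid_scene.png

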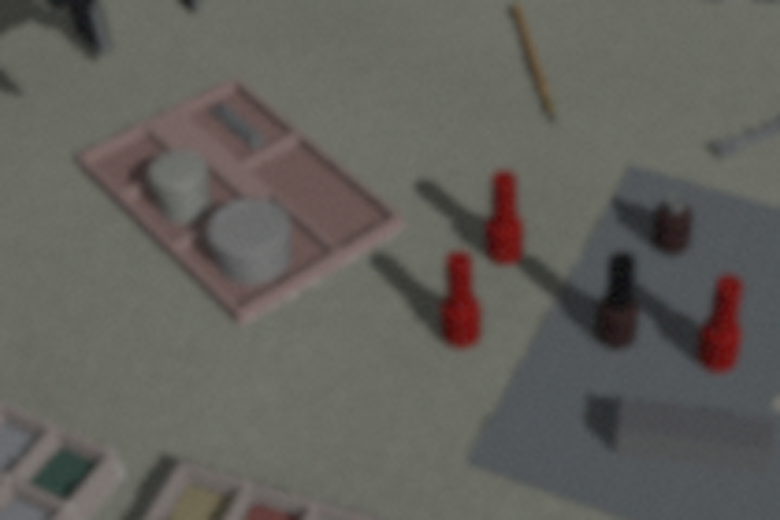

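View pics/mid_top.png

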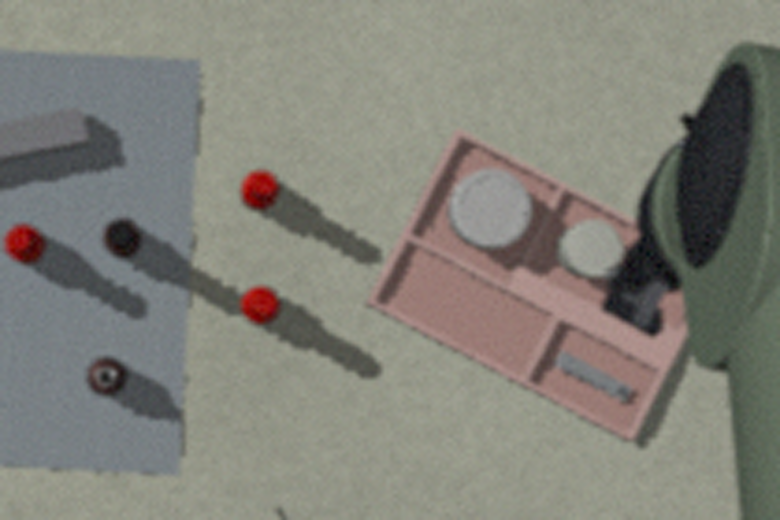

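Both the tin and the jar sit inside their wells: scene crop (250,240) and (178,185), top crop (490,210) and (592,248). The closed bottle's cap is at (123,237) in the top crop, and its base is near (617,335) in the scene crop. I'll pin the bottle down from these by colour.

```bash
python3 - <<'E'
from h import *
c=read_camera('top')
def back(u,v,z):
    R=cv2.Rodrigues(c['rvec'])[0];d=R.T@np.linalg.inv(c['camera_matrix'])@[u,v,1];o=-R.T@np.ravel(c['tvec']);return (o+d*(z-o[2])/d[2]).round(1)
print(back(200+123.5*210/780-.5,130+237*140/520-.5,74))
f=c['frame'][180:206,220:246].astype(int);m=f.max(2)<60
y,x=np.nonzero(m);print(m.sum(),x.mean()+220,y.mean()+180,back(x.mean()+220,y.mean()+180,70))
c=read_camera('scene');print('expected base px in crop for 545,69.5', (proj(c,[[545,69.5,2],[545,69.5,76]])-[110,120])*[780/210,520/140])
E
python3 d.py 545 69.5 140 63.5
```

```text
[540.9  66.6  74. ]
70 232.92857142857142 193.9857142857143 [539.5  66.2  70. ]
expected base px in crop for 545,69.5 [[612.27872325 335.39706687]
 [619.2538837  259.19074315]]
t 19.9 pos [ 544.2 -261.7  181.4] yaw 63.52 w 59.7 g 0.0 tilt [-0.001  0.001 -1.   ] F [ 0.9 -0.3 -0.3]
turn units 0.003
shift units now [ 7.421 -3.673  1.039]
shift units after turn [ 7.42  -3.676  1.034]
```

send_rows --plan '[[[0.335,-0.17,0],0,0.4],[[0.67,-0.337,0],0,0.4],[[0.67,-0.337,0],0,0.4],[[0.67,-0.337,0],0,0.4],[[0.67,-0.337,0],0,0.4],[[0.67,-0.337,0],0,0.4],[[0.67,-0.337,0],0,0.4],[[0.67,-0.337,0],0,0.4],[[0.67,-0.337,0.2],0,0.4],[[0.67,-0.337,0.3],0,0.4],[[0.67,-0.337,0.3],0,0.4],[[0.33,-0.17,0.2],0,0.4],[[0,0,0],0,0.4],[[0,0,0],0,0.4]]'

```text
time: 21.3
tool_pos: [542.6, 68.2, 142.0]
orientation: [[0.445, 0.895, -0.001], [0.895, -0.445, -0.0], [-0.0, -0.0, -1.0]]
contact_force: [0.2, -1.2, 0.5]
width: 59.9
grasp_force: 0.0
```

```bash
python3 d.py 543 68 63 63.5
```

```text
t 21.3 pos [542.6  68.2 142. ] yaw 63.55 w 59.9 g 0.0 tilt [-0.001 -0.    -1.   ] F [ 0.2 -1.2  0.5]
turn units 0.011
shift units now [1.000e-03 1.100e-02 1.975e+00]
shift units after turn [-0.     0.01   1.975]
```

send_rows --plan '[[[0,0.01,0.3],0,0.4],[[0,0,0.5],0,0.4],[[0,0,0.5],0,0.4],[[0,0,0.4],0,0.4],[[0,0,0.2],0,0.4],[[0,0,0.07],0,0.4],[[0,0,0],0,0.2],[[0,0,0],0,0],[[0,0,0],0,-0.2],[[0,0,0],0,-0.4],[[0,0,0],0,-0.5],[[0,0,0],0,-0.6],[[0,0,0],0,-0.8],[[0,0,0],0,-1],[[0,0,0],0,-1],[[0,0,0],0,-1],[[0,0,0],0,-1]]'

```text
time: 23.0
tool_pos: [543.5, 67.8, 63.7]
orientation: [[0.446, 0.895, 0.0], [0.895, -0.446, -0.0], [0.0, 0.0, -1.0]]
contact_force: [-0.8, -0.1, 7.1]
width: 16.7
grasp_force: 58.3
```

send_rows --plan '[[[0,0,-0.2],0,-1],[[0,0,-0.5],0,-1],[[0,0,-0.8],0,-1],[[0,0,-0.8],0,-1],[[0,0,-0.6],0,-1],[[0,0,-0.3],0,-1],[[0,0,0],0,-1]]'

```text
time: 23.7
tool_pos: [543.9, 67.8, 192.6]
orientation: [[0.446, 0.895, 0.002], [0.895, -0.446, 0.0], [0.001, 0.002, -1.0]]
contact_force: [-0.2, -0.6, -1.6]
width: 16.6
grasp_force: 58.5
```

```bash
python3 d.py 522.3 -319.8 100 63.5
```

```text
t 23.7 pos [543.9  67.8 192.6] yaw 63.5 w 16.6 g 58.5 tilt [ 0.002  0.    -1.   ] F [-0.2 -0.6 -1.6]
turn units -0.0
shift units now [-8.915  3.836  2.312]
shift units after turn [-8.913  3.84   2.316]
```

send_rows --plan '[[[-0.34,0.15,0],0,-1],[[-0.686,0.295,0],0,-1],[[-0.686,0.295,0],0,-1],[[-0.686,0.295,0],0,-1],[[-0.686,0.295,0],0,-1],[[-0.686,0.295,0],0,-1],[[-0.686,0.295,0],0,-1],[[-0.686,0.295,0],0,-1],[[-0.686,0.295,0],0,-1],[[-0.686,0.295,0],0,-1],[[-0.686,0.295,0],0,-1],[[-0.686,0.295,0],0,-1],[[-0.686,0.295,0],0,-1],[[-0.34,0.15,0.3],0,-1],[[0,0,0.6],0,-1],[[0,0,0.8],0,-1],[[0,0,0.5],0,-1],[[0,0,0.12],0,-1],[[0,0,0],0,-1],[[0,0,0],0,-1]]'

```text
time: 25.7
tool_pos: [522.0, -319.8, 99.0]
orientation: [[0.446, 0.895, 0.0], [0.895, -0.446, -0.0], [0.0, 0.0, -1.0]]
contact_force: [0.0, 0.3, 0.6]
width: 16.3
grasp_force: 58.5
```

```bash
python3 d.py 522.3 -319.8 64.8 63.5
```

```text
t 25.7 pos [ 522.  -319.8   99. ] yaw 63.52 w 16.3 g 58.5 tilt [ 0. -0. -1.] F [0.  0.3 0.6]
turn units 0.003
shift units now [0.003 0.005 0.855]
shift units after turn [0.003 0.006 0.855]
```

send_rows --plan '[[[0,0,0.3],0,-1],[[0,0,0.3],0,-1],[[0,0,0.15],0,-1],[[0,0,0.07],0,-1],[[0,0,0.03],0,-1],[[0,0,0],0,-1],[[0,0,0],0,-1]]'

```text
time: 26.4
tool_pos: [521.8, -319.7, 64.7]
orientation: [[0.446, 0.895, -0.0], [0.895, -0.446, -0.0], [-0.0, -0.0, -1.0]]
contact_force: [-2.8, 1.6, 5.8]
width: 16.5
grasp_force: 58.8
```

send_rows --plan '[[[0,0,0],0,-0.5],[[0,0,0],0,-0.4],[[0,0,0],0,-0.2],[[0,0,0],0,0],[[0,0,0],0,0],[[0,0,-0.2],0,0],[[0,0,-0.6],0,0],[[0,0,-0.9],0,0],[[0,0,-0.9],0,0],[[0,0,-0.4],0,0],[[0,0,0],0,0.3],[[0,0,0],0,0.3]]'

```text
time: 27.6
tool_pos: [521.7, -319.8, 184.8]
orientation: [[0.446, 0.895, 0.0], [0.895, -0.446, -0.0], [-0.0, 0.0, -1.0]]
contact_force: [-0.6, 0.4, -0.3]
width: 55.5
grasp_force: 0.0
```

```bash
python3 d.py 613.7 143.2 120 102.8
python3 - <<'E'
from h import *
c=read_camera('top');f=c['frame']
im=f[140:195,170:240].astype(int)
cv2.imwrite('pics/buf.png',cv2.resize(f[140:195,170:240,::-1],(770,600),interpolation=cv2.INTER_CUBIC))
C=[(np.array([sx*47.5,sy*12.5,z])) for z in(27,2) for sx,sy in((1,1),(1,-1),(-1,-1),(-1,1))]
t=np.radians(102.8);R=np.array([[np.cos(t),-np.sin(t),0],[np.sin(t),np.cos(t),0],[0,0,1]])
print(((proj(c,np.array(C)@R.T+[613.7,143.2,0])+.5-[170,140])*[11,600/55]).round().tolist())
E
```

```text
t 27.6 pos [ 521.7 -319.8  184.8] yaw 63.5 w 55.5 g 0.0 tilt [ 0. -0. -1.] F [-0.6  0.4 -0.3]
turn units -7.859
shift units now [11.386 -3.107  1.616]
shift units after turn [10.778  4.807  1.619]
[[204.0, 381.0], [184.0, 280.0], [574.0, 202.0], [594.0, 303.0], [217.0, 391.0], [198.0, 292.0], [579.0, 217.0], [599.0, 315.0]]
```

View pics/buf.png

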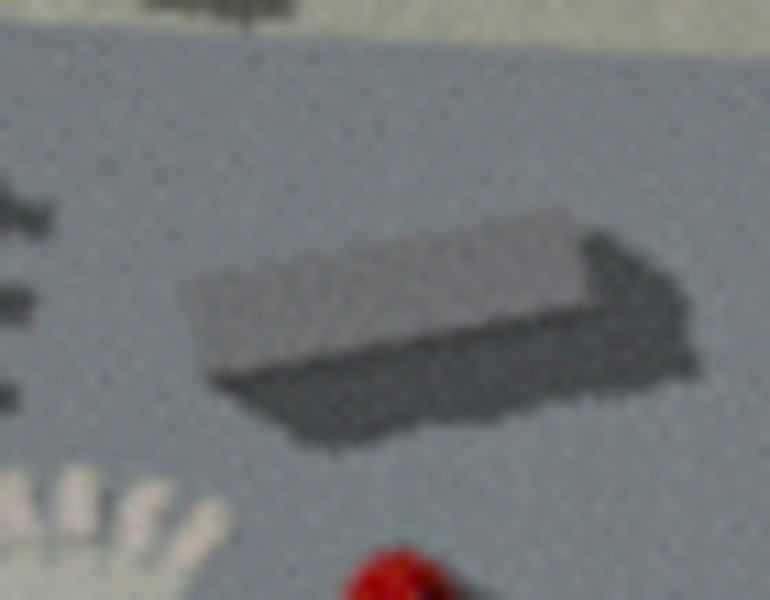

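The crop shows the buffer's top face with corners at about (204,372), (190,280), (572,207) and (585,300). That matches the projected model, so I'll go there.

send_rows --plan '[[[0.38,-0.1,0],0,0.3],[[0.76,-0.207,0],0,0.3],[[0.76,-0.207,0],0,0.3],[[0.76,-0.207,0],0,0.3],[[0.76,-0.207,0],0,0.3],[[0.76,-0.207,0],0,0.3],[[0.76,-0.207,0],0,0.3],[[0.76,-0.207,0],0,0.3],[[0.76,-0.207,0],0,0.3],[[0.76,-0.207,0],0,0.3],[[0.76,-0.207,0],0,0.3],[[0.76,-0.207,0.2],0,0.3],[[0.76,-0.207,0.4],0,0.3],[[0.76,-0.207,0.4],0,0.3],[[0.76,-0.207,0.4],0,0.3],[[0.37,-0.11,0.2],0,0.3]]'

```text
time: 29.25
tool_pos: [612.4, 147.3, 118.3]
orientation: [[0.443, 0.897, -0.003], [0.897, -0.443, 0.001], [-0.0, -0.003, -1.0]]
contact_force: [-0.7, 0.3, 0.4]
width: 55.4
grasp_force: 0.0
```

send_rows --plan '[[[0,0,0],-0.98,0.3],[[0,0,0],-0.98,0.3],[[0,0,0],-0.98,0.3],[[0,0,0],-0.98,0.3],[[0,0,0],-0.98,0.3],[[0,0,0],-0.98,0.3],[[0,0,0],-0.98,0.3],[[0,0,0],-0.98,0.3],[[0,0,0],0,0.3],[[0,0,0],0,0.3]]'

```text
time: 30.25
tool_pos: [613.5, 143.3, 120.2]
orientation: [[-0.217, 0.976, -0.001], [0.976, 0.217, -0.0], [0.0, -0.001, -1.0]]
contact_force: [0.2, -0.6, -0.2]
width: 55.3
grasp_force: 0.0
```

```bash
python3 d.py 613.7 143.2 36.5 102.6
```

```text
t 30.25 pos [613.5 143.3 120.2] yaw 102.55 w 55.3 g 0.0 tilt [-0.001 -0.    -1.   ] F [ 0.2 -0.6 -0.2]
turn units -0.01
shift units now [-0.004  0.006  2.093]
shift units after turn [-0.004  0.004  2.093]
```

send_rows --plan '[[[0,0,0.4],0,0.3],[[0,0,0.6],0,0.3],[[0,0,0.5],0,0.3],[[0,0,0.35],0,0.3],[[0,0,0.18],0,0.3],[[0,0,0.06],0,0.3],[[0,0,0],0,0.1],[[0,0,0],0,-0.2],[[0,0,0],0,-0.5],[[0,0,0],0,-1],[[0,0,0],0,-1],[[0,0,0],0,-1],[[0,0,0],0,-1],[[0,0,0],0,-1]]'

```text
time: 31.65
tool_pos: [614.3, 143.5, 37.9]
orientation: [[-0.22, 0.976, 0.001], [0.976, 0.22, 0.0], [-0.0, 0.001, -1.0]]
contact_force: [-1.9, -0.5, 7.3]
width: 23.1
grasp_force: 59.5
```

send_rows --plan '[[[0,0,-0.2],0,-1],[[0,0,-0.5],0,-1],[[0,0,-0.9],0,-1],[[0,0,-0.9],0,-1],[[0,0,-0.6],0,-1],[[0,0,-0.4],0,-1],[[0,0,0],0,-1]]'

```text
time: 32.35
tool_pos: [614.6, 143.6, 179.3]
orientation: [[-0.22, 0.976, 0.003], [0.976, 0.22, 0.001], [-0.0, 0.003, -1.0]]
contact_force: [0.3, -0.4, -0.2]
width: 23.4
grasp_force: 58.9
```

```bash
python3 d.py 500.9 -176.7 90 63.5
```

```text
t 32.35 pos [614.6 143.6 179.3] yaw 102.69 w 23.4 g 58.9 tilt [ 0.003  0.001 -1.   ] F [ 0.3 -0.4 -0.2]
turn units 7.838
shift units now [-7.188 -4.54   2.218]
shift units after turn [-8.435  1.029  2.233]
```

send_rows --plan '[[[-0.3,-0.19,0],0,-1],[[-0.6,-0.378,0],0,-1],[[-0.6,-0.378,0],0,-1],[[-0.6,-0.378,0],0,-1],[[-0.6,-0.378,0],0,-1],[[-0.6,-0.378,0],0,-1],[[-0.6,-0.378,0],0,-1],[[-0.6,-0.378,0],0,-1],[[-0.6,-0.378,0],0,-1],[[-0.6,-0.378,0],0,-1],[[-0.6,-0.378,0],0,-1],[[-0.6,-0.378,0],0,-1],[[-0.29,-0.19,0],0,-1]]'

```text
time: 33.65
tool_pos: [497.8, -179.8, 175.7]
orientation: [[-0.217, 0.976, -0.003], [0.976, 0.217, -0.0], [0.0, -0.002, -1.0]]
contact_force: [-0.5, 0.7, -0.5]
width: 24.1
grasp_force: 58.9
```

send_rows --plan '[[[0,0,0],0.98,-1],[[0,0,0],0.98,-1],[[0,0,0],0.98,-1],[[0,0,0],0.98,-1],[[0,0,0],0.98,-1],[[0,0,0],0.98,-1],[[0,0,0],0.98,-1],[[0,0,0],0.98,-1],[[0,0,0.4],0,-1],[[0,0,0.8],0,-1],[[0,0,0.7],0,-1],[[0,0,0.3],0,-1],[[0,0,0],0,-1],[[0,0,0],0,-1]]'

```text
time: 35.05
tool_pos: [500.2, -177.0, 89.5]
orientation: [[0.446, 0.895, 0.0], [0.895, -0.446, 0.0], [0.0, 0.0, -1.0]]
contact_force: [0.2, 0.7, 0.1]
width: 23.6
grasp_force: 58.9
```

```bash
python3 d.py 500.9 -176.7 38.9 63.5
python3 - <<'E'
from h import *
c=read_camera('scene')
cv2.imwrite('pics/pre.png',cv2.resize(c['frame'][120:240,110:270,::-1],(800,600),interpolation=cv2.INTER_CUBIC))
E
```

```text
t 35.05 pos [ 500.2 -177.    89.5] yaw 63.52 w 23.6 g 58.9 tilt [ 0.  0. -1.] F [0.2 0.7 0.1]
turn units 0.003
shift units now [0.014 0.012 1.264]
shift units after turn [0.014 0.012 1.264]
```

View pics/pre.png

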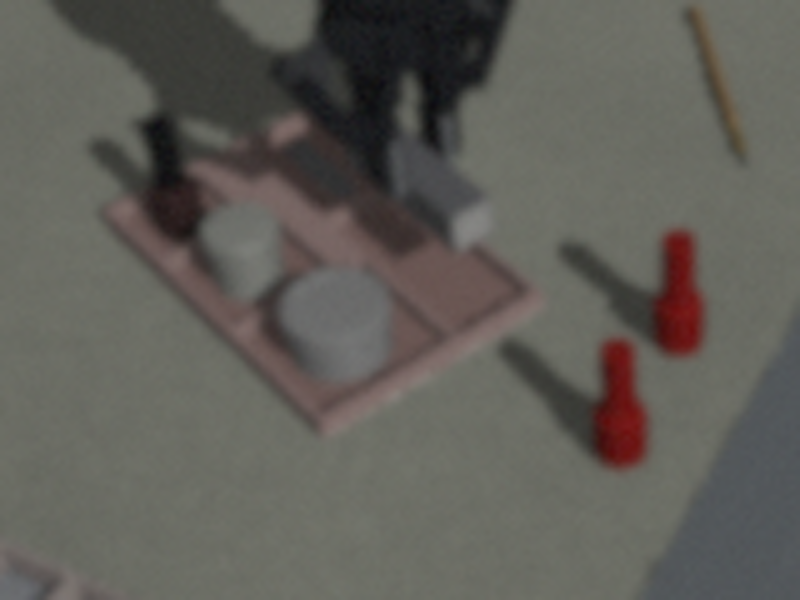

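The picture shows the bottle standing in its small well at (170,190). The buffer hangs aligned over the long well at (440,200).

send_rows --plan '[[[0.01,0.01,0.3],0,-1],[[0,0,0.4],0,-1],[[0,0,0.3],0,-1],[[0,0,0.16],0,-1],[[0,0,0.07],0,-1],[[0,0,0.02],0,-1],[[0,0,0],0,-1],[[0,0,0],0,-1]]'

```text
time: 35.9
tool_pos: [500.8, -177.0, 39.3]
orientation: [[0.446, 0.895, 0.001], [0.895, -0.446, -0.0], [0.0, 0.001, -1.0]]
contact_force: [-0.3, -0.1, -0.5]
width: 23.1
grasp_force: 58.9
```

send_rows --plan '[[[0,0,0.015],0,-1],[[0,0,0.015],0,-1],[[0,0,0],0,-1],[[0,0,0],0,-1]]'

```text
time: 36.3
tool_pos: [500.8, -177.0, 38.8]
orientation: [[0.446, 0.895, 0.001], [0.895, -0.446, -0.001], [-0.0, 0.001, -1.0]]
contact_force: [-4.9, 2.6, 22.6]
width: 23.1
grasp_force: 61.7
```

In contact, so I'll release and retreat.

send_rows --plan '[[[0,0,-0.01],0,-1],[[0,0,0],0,-0.3],[[0,0,0],0,-0.2],[[0,0,0],0,-0.1],[[0,0,0],0,-0.1],[[0,0,-0.1],0,-0.1],[[0,0,-0.4],0,-0.1],[[0,0,-0.9],0,-0.1],[[0,0,-1],0,0],[[0,0,-0.8],0,0],[[-0.5,-0.2,-0.5],0,0],[[-0.8,0,0],0,0],[[-0.8,0,0],0,0],[[-0.8,0,0],0,0],[[-0.8,0,0],0,0],[[-0.8,0,0],0,0],[[-0.4,0,0],0,0],[[0,0,0],0,0],[[0,0,0],0,0]]'

```text
time: 38.2
tool_pos: [406.1, -348.3, 186.2]
orientation: [[0.446, 0.895, 0.0], [0.895, -0.446, 0.0], [0.0, 0.0, -1.0]]
contact_force: [-0.5, 0.5, 0.8]
width: 42.6
grasp_force: 0.0
```

Run:
```python
from h import *
c=read_camera('scene');cv2.imwrite('pics/fin_s.png',cv2.resize(c['frame'][120:300,110:450,::-1],(800,424),interpolation=cv2.INTER_CUBIC))
c=read_camera('top');cv2.imwrite('pics/fin_t.png',cv2.resize(c['frame'][130:270,90:410,::-1],(800,350),interpolation=cv2.INTER_CUBIC))
print(arm.get_state()['tool_pos'],arm.get_state()['time'])
```

```text
[ 406.55196203 -347.69838328  186.23739437] 38.3
```

View pics/fin_s.png

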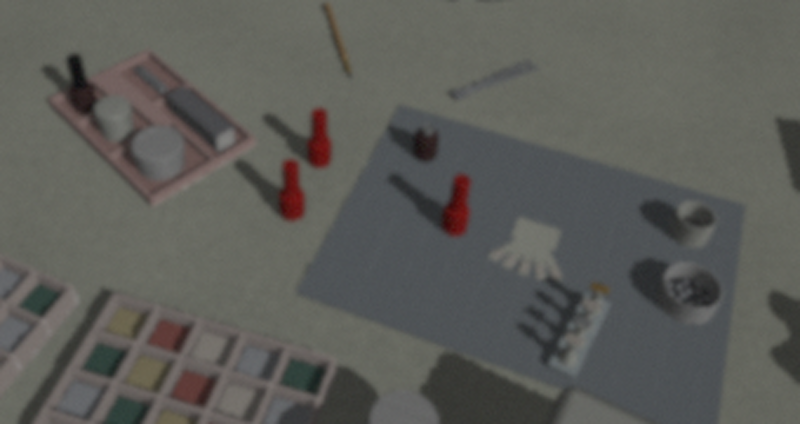

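View pics/fin_t.png

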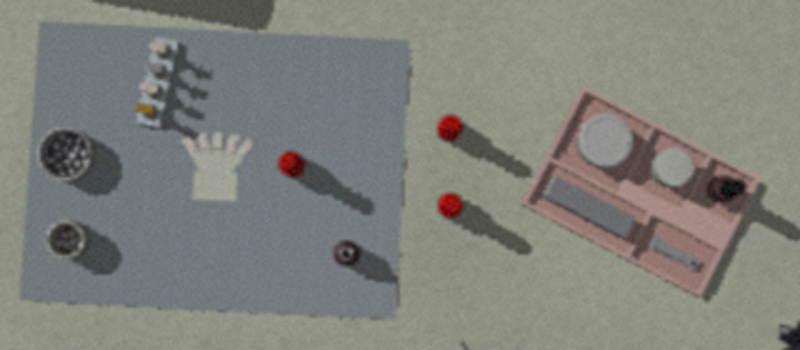

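Both pictures show all four items seated in their wells, with the buffer flat at (595,205) in the top crop. The look-alikes and the nail stand are where they started, and the gripper is clear.

```bash
python3 -c "from bench import *; print(close_job())"
```

```text
the job is handed in; nothing more can be done
None
```

The closed tin, closed jar, capped bottle and buffer block are set down in their wells, in that order; the open items and the nail stand were left where they stood, and I handed the job in at about 38 s (the hand-in returned no verdict).

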